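# Stand the long drive bar in its bench socket

## Robot

A 6-joint arm with a two-finger parallel gripper is mounted at the origin on the work surface. World frame = base frame: x ahead of the robot, y to its left, z up, the work surface at z = 0. Lengths are in m, angles in rad, forces in N, time in s.
With the tool pointing down it reaches from about 0.3 to 0.825 m from the base axis. Payload 5.4 kg.
Tool frame: the origin (TCP) lies between the finger pads; the fingertips stand 14 mm ahead of it and the grasp point (between the pads) lies 5 mm behind it; z points along the fingers, y is the line along which they close (so a half turn about z gives the same grasp; the last joint's range is limited). The gripper opens to 92 mm and grips with 3 to 60 N. Pads are 20 mm wide; open, the fingers measure 128 mm over their backs; the gripper's body (75 mm by 189 mm) begins 69 mm behind the grasp point.
Start: joints at [0.93, 0.158, 1.597, -0, 1.386, -0.21], TCP at [0.24, 0.522, 0.229] pointing down, gripper open.
Joint ranges: [-2.91, 2.91], [-0.94, 2.29], [0.18, 2.7], [-1.29, 4.43], [0.17, 2.64], [-3, 3]. Speed limits (rad/s): [2.57, 2.57, 3.14, 3.14, 3.14, 3.14].

## Interface

Orientations are given as [roll, pitch, yaw] about the fixed x, y, z axes, in that order (R = Rz(yaw) Ry(pitch) Rx(roll)).
In Python, from bench import ctrl gives the robot as it stands.
- The arm moves only by the tool servo_tool, never from a script. Its argument "series" is a list that holds one entry, the list of rows, each a list of 7 numbers: the shift along the tool's x, y, z in m, then the turn, a rotation vector about the tool's x, y, z in rad, then the closure, from 0 (fully open) to 1 (shut). In form: [[[x, y, z, ax, ay, az, claw], ...]]. A call has 1 to 20 rows; each row shifts and turns the commanded pose from where the row before left it, along the tool's axes as they then stand; what a row does not reach is not made up. A row lasts 1/10 s, in which the tool goes at most 50 mm and 8.59 degrees, less where a joint would pass 70% of its speed; a pose out of reach is approached as far as the arm can. A call is refused whole if a number of a shift passes 0.05 or a number of a turn 0.15, either way. A call with a gripper value outside its range is refused whole. The fingers move at their own pace and stop on an object; "grip_force" is the grip in N (left out, the last holds). Time passes only in rows, so rows that do not move let the fingers close. It gives the time, the measured TCP pose, the force, the opening and the grip force at its end, in the units of the state.
- ctrl.sense(): the state, without advancing time (a new reading comes with each control period).
- ctrl.read_camera(name): name is "scene" or "side" or "wrist"; returns a dict with "img" (400x640x3 uint8, red, green, blue), "vertical_fov" (degrees; the focal length in pixels is half the picture's height over the tangent of half this angle, whatever the lens; pixels are square), "cx", "cy" (the principal point, pixels), "T" (4x4, takes a point from camera to world coordinates). Camera axes: x right, y down, z forward; pixel columns grow to the right and rows downward; lengths in m; the calibration is good to about 2 mm. A picture is of the moment at which its call begins. There is no depth.
- ctrl.finish_job(): hands the job in; it is judged then, once.
The state is a dict: "clock": time; "joint_pos": joint angles; "joint_vel": joint speeds; "joint_efforts": joint torques, N m; "tool_pos": TCP position; "ee_rot": TCP orientation; "wrist_force": force on the tool from outside, world axes, zero at the start; "torque": the same for the moment, N m; "grip_width": opening from 0.0 (shut) to 1.0 (fully open); "grip_force": force on a finger pad.
Only numpy, scipy, OpenCV 4.12 (cv2) and the standard library are available. Lean on these libraries where they do the work, as an engineer would, in place of code of your own. Each camera call takes 0.05 s, during which the arm holds its last target. There are 200 camera calls.

## Task

Two drive bars for the mandrel machine lie on their wooden rests. Take the longer one by the two ends of the cross-pin in its head and lift it level, clear of the rest; then ease your grip so that it swings down about the pin and hangs straight down, and grip it firmly again. Lower it nose first to the bottom of the steel bench socket, let go only there so that it stands upright in it, and leave the short bar where it lies.

Things in the scene. Friction and masses are not known exactly. Their poses are not given: they have to be found in the camera images.
- long_bar_pin (a point): Middle of the cross-pin of the long bar: loose, 14 mm square steel, nose tapered, 0.32 kg, balance 60 mm and nose 150 mm from the pin. The pin (10 mm thick, ends 34 mm apart, along y) crosses a round head 24 mm wide, 16 thick. x points to the nose, z up as it lies; the pin is 32 mm above the bench, overhanging. Grip its ends: at 40 N the bar stays level; eased from 16 to 3 N it swings down, slipping about 4 mm. 20 N up is firm.
- short_bar_pin (a point): Middle of the cross-pin of the short bar, not to be moved: like the long one but only 100 mm from pin to nose. x points to its nose, y along the pin, z up. It lies level, pin 32 mm above the bench, on a rest like the long bar's.
- rest_a: The long bar's rest: a fixed dark wooden block 90 mm (x) x 60 (y) x 25 high, with two strips 6 mm higher, 26 mm apart, between which the bar lies along x. Origin at the centre of its underside. The bar's pin overhangs its -x end by 40 mm.
- socket_mouth (a point): Centre of the mouth of the bench socket, a fixed upright steel tube on a round foot 90 mm wide, 6 high. z up; the mouth is 95 mm above the bench. A funnel 58 mm wide at the mouth narrows over 30 mm to a round bore of 27 mm, straight down to a floor 6 mm above the bench. With the long bar home its pin is 156 mm above the bench.

How it is judged:
By the outcome, as a careful person would: the job done as asked, in the order asked, and still so for the second after the job is handed in, with the robot touching nothing.
It also fails if it takes over 61 s, if anything falls off the work surface, if the arm or the gripper's body presses on something with over 40 N, if the wrist force passes 120 N, or if a joint passes its speed limit or range.

## Working session

There is one attempt and no reset: what is moved stays moved. The work goes in short steps, Python scripts to look and compute and a tool call to move; the robot and the scene stay as the last step left them, time stands still between calls to the robot, and variables do not carry over. Pictures are saved under pics/ and viewed, at most 11 in all, crops included, and the job is handed in when it is done.

Besides the shell and the picture viewer there is one more tool, called after "Call:" as a command line: name --argument value ..., lists and objects as JSON in quotes. servo_tool: Moves the arm, as the interface text tells. Its arguments: {"type":"object","properties":{"series":{"type":"array","items":{"type":"array","items":{"type":"array","items":{"type":"number"}}}},"grip_force":{"type":"number"}},"required":["series"]}

```bash
mkdir -p pics; ls
python3 - <<'E'
from bench import ctrl
import cv2,numpy as np
for n in("scene","side","wrist"):
    c=ctrl.read_camera(n);cv2.imwrite(f"pics/{n}0.png",c["img"][:,:,::-1]);np.savez(f"pics/{n}0.npz",**c);print(n,c["vertical_fov"],c["cx"],c["cy"],np.round(c["T"],3).tolist())
print(ctrl.sense())
E
```

```text
pics
scene 46.082922109856675 319.3038562259255 189.42857489051175 [[-0.156, 0.725, -0.671, 1.147], [0.988, 0.128, -0.091, 0.123], [0.02, -0.677, -0.736, 0.785], [0.0, 0.0, 0.0, 1.0]]
side 52.08667477158874 324.90847885370664 194.38936956229495 [[-0.98, -0.146, 0.133, 0.398], [-0.197, 0.764, -0.614, 0.588], [-0.012, -0.628, -0.778, 0.796], [0.0, 0.0, 0.0, 1.0]]
wrist 69.98184640605416 316.4038585725673 195.60010570543642 [[0.418, 0.879, 0.231, 0.176], [0.908, -0.404, -0.108, 0.552], [-0.002, 0.255, -0.967, 0.385], [0.0, 0.0, 0.0, 1.0]]
{'clock': 0.15, 'joint_pos': array([ 9.29880315e-01,  1.58894773e-01,  1.59792034e+00,  2.01540235e-05,
        1.38620969e+00, -2.10136512e-01]), 'joint_vel': array([-0.00047365, -0.00260835, -0.00316618, -0.00124292,  0.0004016 ,
       -0.00038513]), 'joint_efforts': array([ 1.25027655e-04, -3.85916483e+01, -3.22433138e+01,  7.01828557e-02,
        3.51481768e-02, -8.85838858e-05]), 'tool_pos': array([0.23986094, 0.52207832, 0.22786177]), 'ee_rot': array([-3.14019614e+00, -3.18107047e-04,  2.71080922e+00]), 'wrist_force': array([-0.7432088 ,  0.02648652, -0.25111466]), 'torque': array([-0.00921306,  0.02752424, -0.02509897]), 'grip_force': 0.0, 'grip_width': 1.003393458631305}
```

View pics/scene0.png

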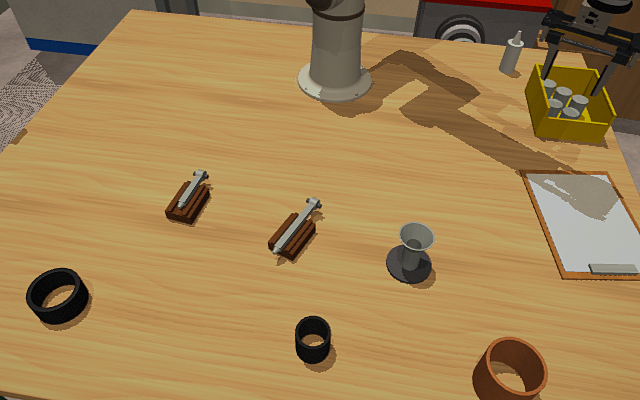

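View pics/side0.png

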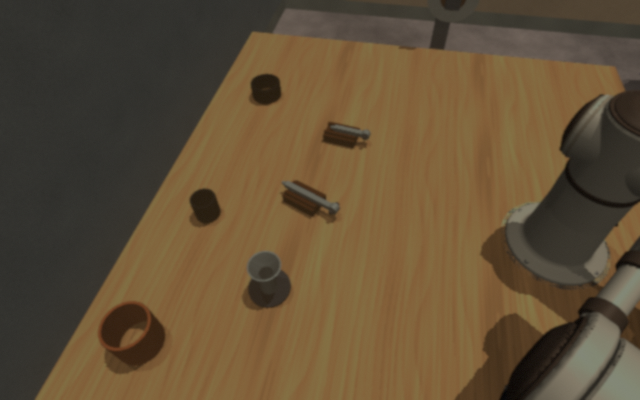

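The scene view shows the long bar's head near (313,206) with its nose near (277,250), the short bar's head near (201,175), and the socket mouth near (416,237). In the side view the long head is near (333,208), its nose is near (287,184), and the mouth is near (264,262).

```bash
cat > h.py <<'E'
import numpy as np,cv2
def ray(c,u,v):
    f=200/np.tan(np.radians(float(c["vertical_fov"]))/2)
    T=c["T"];d=T[:3,:3]@np.array([(u-c["cx"])/f,(v-c["cy"])/f,1.]);return T[:3,3],d/np.linalg.norm(d)
def plane(c,u,v,z):
    o,d=ray(c,u,v);return o+d*(z-o[2])/d[2]
def proj(c,p):
    f=200/np.tan(np.radians(float(c["vertical_fov"]))/2)
    q=np.linalg.inv(c["T"])@np.append(p,1);return q[:2]/q[2]*f+[c["cx"],c["cy"]]
E
python3 - <<'E'
from h import *
a=np.load("pics/scene0.npz");b=np.load("pics/side0.npz")
for n,c,L in(("scene",a,[("head",313,206,.032),("nose",277,250,.032),("mouth",416,237,.095),("shead",201,175,.032)]),("side",b,[("head",333,208,.032),("nose",287,184,.032),("mouth",264,262,.095),("shead",365,134,.032)])):
    for k,u,v,z in L: print(n,k,plane(c,u,v,z).round(4))
A=cv2.resize(a["img"][190:290,250:450],None,fx=4,fy=4,interpolation=2)
B=cv2.resize(b["img"][170:310,230:360],None,fx=4,fy=4,interpolation=2)[:400+160]
B=cv2.convertScaleAbs(B,alpha=1.6)
cv2.imwrite("pics/cropA.png",A[:,:,::-1]);cv2.imwrite("pics/cropB.png",B[:,:,::-1])
E
```

```text
scene head [0.5102 0.0242 0.032 ]
scene nose [ 0.633  -0.0261  0.032 ]
scene mouth [0.6047 0.2307 0.095 ]
scene shead [ 0.4637 -0.236   0.032 ]
side head [0.5024 0.0223 0.032 ]
side nose [ 0.6268 -0.0289  0.032 ]
side mouth [0.6012 0.2234 0.095 ]
side shead [ 0.4636 -0.2415  0.032 ]
```

View pics/cropA.png

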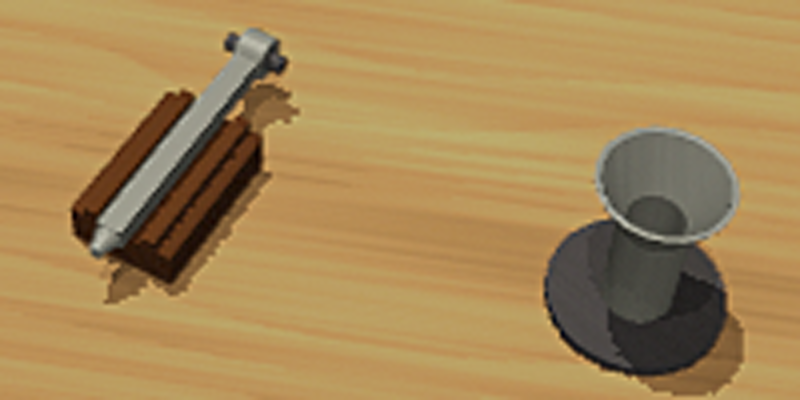

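Call:
servo_tool --series '[[[-0.03,-0.0227,0,0,0,0,0],[-0.03,-0.0227,0,0,0,0,0],[-0.03,-0.0227,0,0,0,0,0],[-0.03,-0.0227,0,0,0,0,0],[-0.03,-0.0227,0,0,0,0,0],[-0.03,-0.0227,0,0,0,0,0],[-0.03,-0.0227,0,0,0,0,0],[-0.03,-0.0227,0,0,0,0,0],[-0.03,-0.0227,0,0,0,0,0],[-0.03,-0.0227,0,0,0,0,0],[-0.03,-0.0227,0,0,0,0,0],[-0.03,-0.0227,0,0,0,0,0],[-0.03,-0.0227,0,0,0,0,0],[-0.03,-0.0227,0,0,0,0,0],[-0.03,-0.0227,0,0,0,0,0],[0,0,0,0,0,0,0],[0,0,0,0,0,0,0]]]'

```text
clock: 1.85
tool_pos: [0.5066, 0.0248, 0.2281]
ee_rot: [3.142, -0.001, 2.709]
wrist_force: [-1.2, 0.9, -0.6]
grip_width: 1.003
grip_force: 0.0
```

Run:
```python
from bench import ctrl
from h import *
c=ctrl.read_camera("wrist");cv2.imwrite("pics/w1.png",c["img"][:,:,::-1]);np.savez("pics/w1.npz",**c)
print(c["T"].round(3).tolist());s=ctrl.sense();print(s["tool_pos"],s["ee_rot"],s["clock"],s["joint_pos"])
```

```text
[[0.419, 0.878, 0.231, 0.442], [0.908, -0.406, -0.107, 0.054], [-0.0, 0.254, -0.967, 0.385], [0.0, 0.0, 0.0, 1.0]]
[0.50635856 0.02557128 0.228229  ] [ 3.14150765e+00 -1.18985041e-03  2.71062793e+00] 1.9 [-1.88521868e-01 -1.83469992e-02  1.78400336e+00  3.75184433e-04
  1.37707095e+00 -1.32842586e+00]
```

View pics/w1.png

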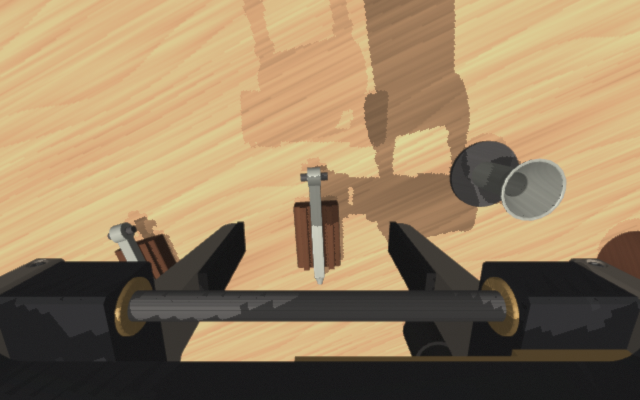

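View pics/cropB.png

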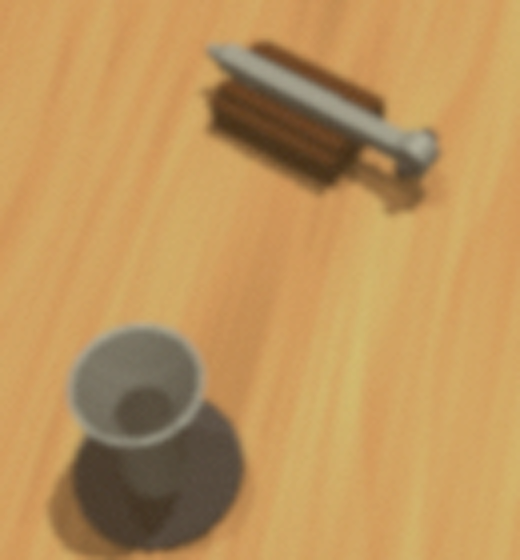

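The wrist view shows the pin ends at about (302,177) and (327,176), the nose at (320,283) and the mouth ellipse centred at (533,190). In the side crop the mouth is centred at (137,385) and the head at (418,153), which is (264.2,266.2) and (334.3,208.2) in the full picture.

Run:
```python
from h import *
a=np.load("pics/scene0.npz");b=np.load("pics/side0.npz");w=np.load("pics/w1.npz")
R=lambda c,u,v,z,k:print(k,plane(c,u,v,z).round(4))
R(a,314,202.7,.032,"s pin");R(a,274.5,252.2,.032,"s nose");R(a,416.6,236.2,.095,"s mouth")
R(b,334.3,208.2,.034,"b pin");R(b,264.2,266.2,.095,"b mouth")
R(w,314.5,176.5,.032,"w pin");R(w,320,282,.032,"w nose");R(w,533.5,190,.095,"w mouth");R(w,302,177,.032,"wp1");R(w,327,176,.032,"wp2")
i=w["img"][165:295,295:340];h=cv2.cvtColor(i,cv2.COLOR_RGB2HSV)
m=((h[...,1]<60)).astype(np.uint8)
n,l,s,c=cv2.connectedComponentsWithStats(m);k=1+s[1:,4].argmax();p=np.argwhere(l==k)
for y in range(0,130,6):
    x=p[p[:,0]==y][:,1]
    if len(x):print(y+165,x.min()+295,x.max()+295)
q=p[(p[:,0]>22)&(p[:,0]<105)];ys=np.unique(q[:,0]);f=np.polyfit(ys,[q[q[:,0]==y][:,1].mean() for y in ys],1)
P=[plane(w,f[0]*y+f[1]+295,y+165,.038) for y in(22,105)];d=P[1]-P[0];print("bar yaw",np.arctan2(d[1],d[0]),P)
# mouth ellipse
h=cv2.cvtColor(w["img"],cv2.COLOR_RGB2HSV);m=((h[...,1]<45)&(h[...,2]>110)).astype(np.uint8);m[:, :480]=0;m[240:]=0
cs,_=cv2.findContours(m,0,1);e=cv2.fitEllipse(cv2.convexHull(max(cs,key=cv2.contourArea)));print(e);R(w,*e[0],.095,"w mouth fit")
```

```text
s pin [0.5007 0.0248 0.032 ]
s nose [ 0.6389 -0.0297  0.032 ]
s mouth [0.6026 0.2318 0.095 ]
b pin [0.499  0.0237 0.034 ]
b mouth [0.5982 0.2322 0.095 ]
w pin [0.5032 0.0235 0.032 ]
w nose [ 0.6415 -0.0323  0.032 ]
w mouth [0.6014 0.2308 0.095 ]
wp1 [0.4971 0.0089 0.032 ]
wp2 [0.5092 0.038  0.032 ]
171 307 319
177 301 326
183 308 320
189 309 319
195 310 319
201 310 320
207 310 321
213 311 321
219 311 321
225 311 321
231 311 322
237 312 322
243 312 323
249 312 323
255 313 323
261 313 324
267 314 323
273 314 324
279 316 322
bar yaw -0.38151724330787606 [array([0.51405392, 0.01808499, 0.038     ]), array([ 0.62085496, -0.02476071,  0.038     ])]
((533.1927490234375, 189.1337432861328), (56.63396453857422, 68.76957702636719), 54.52070236206055)
w mouth fit [0.6003 0.2307 0.095 ]
```

Call:
servo_tool --series '[[[0.0034,-0.0035,0.02,0,0,-0.049,0],[0,0,0.03,0,0,0,0],[0,0,0.03,0,0,0,0],[0,0,0.03,0,0,0,0],[0,0,0.02,0,0,0,0],[0,0,0,0,0,0,0],[0,0,0,0,0,0,0]]]'

```text
clock: 2.6
tool_pos: [0.5021, 0.0243, 0.0991]
ee_rot: [3.141, -0.0, 2.761]
wrist_force: [0.9, -0.3, 0.4]
grip_width: 1.002
grip_force: 0.0
```

Run:
```python
from bench import ctrl
from h import *
c=ctrl.read_camera("wrist");cv2.imwrite("pics/w2.png",c["img"][:,:,::-1]);np.savez("pics/w2.npz",**c)
s=ctrl.sense();print(s["tool_pos"],s["ee_rot"],s["clock"]);print(proj(c,s["tool_pos"]+[0,0,-.014]),proj(c,[.502,.024,.032]))
```

```text
[0.50293254 0.02392509 0.09994481] [3.14116998e+00 1.87589678e-03 2.76086372e+00] 2.65
[316.87141065 236.02065805] [316.4381092 209.2829486]
```

View pics/w2.png

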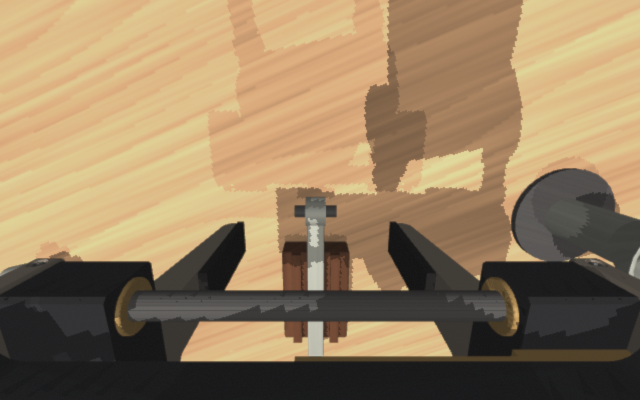

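The pin ends are at about (295,211) and (336,211), centred at (315.5,211). That is within 1–2 mm of the prediction of (316.4,209.3), so I descend and grip.

Call:
servo_tool --series '[[[-0.0005,0,0.02,0,0,0,0],[0,0,0.02,0,0,0,0],[0,0,0.02,0,0,0,0],[0,0,0.011,0,0,0,0],[0,0,0,0,0,0,0],[0,0,0,0,0,0,1],[0,0,0,0,0,0,1],[0,0,0,0,0,0,1],[0,0,0,0,0,0,1],[0,0,0,0,0,0,1],[0,0,0,0,0,0,1],[0,0,0,0,0,0,1],[0,0,0,0,0,0,1]]]' --grip_force 40

```text
clock: 3.95
tool_pos: [0.5027, 0.0232, 0.0276]
ee_rot: [-3.142, -0.0, 2.76]
wrist_force: [0.4, -0.0, 0.5]
grip_width: 0.361
grip_force: 40.0
```

Call:
servo_tool --series '[[[0,0,-0.004,0,0,0,1],[0,0,-0.008,0,0,0,1],[0,0,-0.014,0,0,0,1],[0,0,-0.02,0,0,0,1],[0,0,-0.02,0,0,0,1],[0,0,-0.02,0,0,0,1],[0,0,-0.02,0,0,0,1],[0,0,-0.02,0,0,0,1],[0,0,-0.02,0,0,0,1],[0,0,-0.02,0,0,0,1],[0,0,-0.02,0,0,0,1],[0,0,-0.02,0,0,0,1],[0,0,-0.02,0,0,0,1],[0,0,-0.02,0,0,0,1],[0,0,-0.014,0,0,0,1],[0,0,-0.008,0,0,0,1],[0,0,-0.004,0,0,0,1],[0,0,0,0,0,0,1],[0,0,0,0,0,0,1],[0,0,0,0,0,0,1]]]'

```text
clock: 5.95
tool_pos: [0.5023, 0.0233, 0.2986]
ee_rot: [-3.141, -0.002, 2.76]
wrist_force: [0.5, 0.4, -3.4]
grip_width: 0.358
grip_force: 40.0
```

```bash
cat > look.py <<'E'
import sys
from bench import ctrl
from h import *
n=sys.argv[1];o=[]
for k in("scene","side"):
    c=ctrl.read_camera(k);s=ctrl.sense();u,v=proj(c,s["tool_pos"]).astype(int);np.savez(f"pics/{k}_{n}.npz",**c)
    x=max(0,min(540,u-50));y=max(0,min(280,v-40))
    I=cv2.resize(c["img"][y:y+120,x:x+100],None,fx=4,fy=4,interpolation=2);o.append(cv2.convertScaleAbs(I,alpha=1.5 if k=="side" else 1));print(k,"origin",x,y,"tcp",u,v)
cv2.imwrite(f"pics/look_{n}.png",np.hstack(o)[:,:,::-1]);print({k:np.round(s[k],3) for k in("clock","tool_pos","ee_rot","wrist_force","torque","grip_width","grip_force")})
E
python3 look.py lift
```

```text
scene origin 264 60 tcp 314 100
side origin 283 80 tcp 333 120
{'clock': np.float64(6.05), 'tool_pos': array([0.502, 0.023, 0.299]), 'ee_rot': array([-3.141e+00, -1.000e-03,  2.760e+00]), 'wrist_force': array([-0.383,  0.27 , -2.806]), 'torque': array([0.114, 0.111, 0.015]), 'grip_width': np.float64(0.354), 'grip_force': np.float64(39.999)}
```

View pics/look_lift.png

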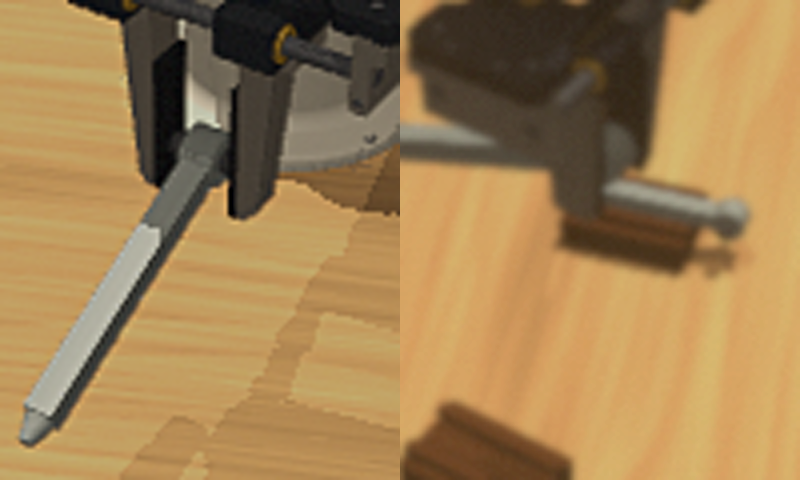

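The bar is held level between the fingers with its nose out front, and it is well clear of the rest. I now ease the grip in steps.

Call:
servo_tool --series '[[[0,0,0,0,0,0,1],[0,0,0,0,0,0,1],[0,0,0,0,0,0,1]]]' --grip_force 16

```text
clock: 6.35
tool_pos: [0.5024, 0.0233, 0.2993]
ee_rot: [-3.141, -0.001, 2.76]
wrist_force: [-1.7, 0.3, -3.8]
grip_width: 0.366
grip_force: 16.0
```

Call:
servo_tool --series '[[[0,0,0,0,0,0,1],[0,0,0,0,0,0,1],[0,0,0,0,0,0,1]]]' --grip_force 10

```text
clock: 6.65
tool_pos: [0.5029, 0.0231, 0.2998]
ee_rot: [3.142, 0.001, 2.76]
wrist_force: [0.1, -0.1, -3.1]
grip_width: 0.368
grip_force: 10.0
```

Call:
servo_tool --series '[[[0,0,0,0,0,0,1],[0,0,0,0,0,0,1],[0,0,0,0,0,0,1]]]' --grip_force 6

```text
clock: 6.95
tool_pos: [0.5028, 0.0232, 0.2996]
ee_rot: [-3.142, 0.0, 2.76]
wrist_force: [-0.6, 0.3, -2.8]
grip_width: 0.366
grip_force: 6.0
```

```bash
python3 look.py ease6
```

```text
scene origin 264 60 tcp 314 100
side origin 283 80 tcp 333 120
{'clock': np.float64(7.05), 'tool_pos': array([0.503, 0.023, 0.3  ]), 'ee_rot': array([-3.142,  0.   ,  2.76 ]), 'wrist_force': array([-0.345,  0.745, -3.779]), 'torque': array([-0.022, -0.087, -0.025]), 'grip_width': np.float64(0.367), 'grip_force': np.float64(6.0)}
```

Call:
servo_tool --series '[[[0,0,0,0,0,0,1],[0,0,0,0,0,0,1],[0,0,0,0,0,0,1],[0,0,0,0,0,0,1],[0,0,0,0,0,0,1]]]' --grip_force 3

```text
clock: 7.55
tool_pos: [0.5027, 0.0232, 0.2996]
ee_rot: [-3.142, -0.0, 2.76]
wrist_force: [0.5, -0.7, -3.1]
grip_width: 0.37
grip_force: 3.0
```

```bash
python3 look.py ease3
```

```text
scene origin 264 60 tcp 314 100
side origin 283 80 tcp 333 120
{'clock': np.float64(7.65), 'tool_pos': array([0.503, 0.023, 0.3  ]), 'ee_rot': array([-3.142,  0.   ,  2.76 ]), 'wrist_force': array([ 0.311, -0.239, -2.311]), 'torque': array([-0.022,  0.006,  0.014]), 'grip_width': np.float64(0.37), 'grip_force': np.float64(3.0)}
```

View pics/look_ease3.png

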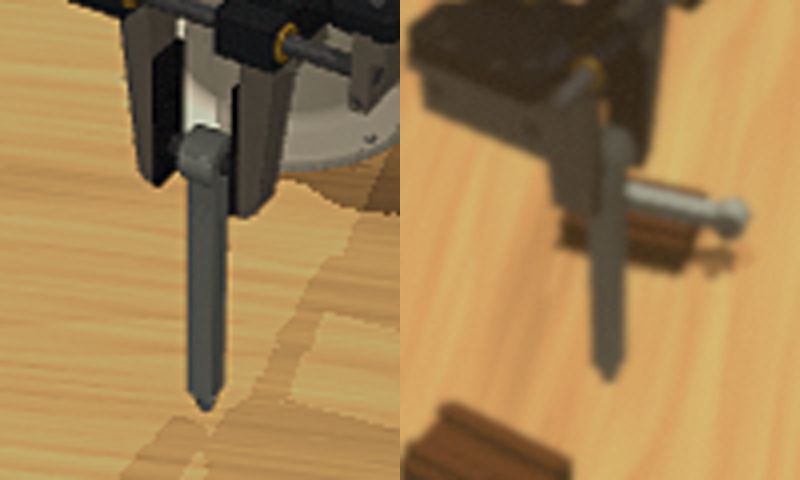

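The bar now hangs straight down. The nose tip is at crop (205,408) in the scene half and (208,380) in the side half. I regrip firmly and measure the nose.

Call:
servo_tool --series '[[[0,0,0,0,0,0,1],[0,0,0,0,0,0,1],[0,0,0,0,0,0,1],[0,0,0,0,0,0,1]]]' --grip_force 35

```text
clock: 8.05
tool_pos: [0.5027, 0.0232, 0.2996]
ee_rot: [3.142, -0.0, 2.76]
wrist_force: [0.5, 0.4, -2.5]
grip_width: 0.358
grip_force: 35.0
```

```bash
python3 - <<'E'
from h import *
a=np.load("pics/scene_ease3.npz");b=np.load("pics/side_ease3.npz")
def tri(p,q):
    A=[];B=[]
    for c,(u,v) in((a,p),(b,q)):
        o,d=ray(c,u,v);M=np.eye(3)-np.outer(d,d);A.append(M);B.append(M@o)
    A=np.vstack(A);return np.linalg.lstsq(A,np.hstack(B),rcond=None)[0].round(4)
print("nose",tri((264+205/4,60+409/4),(283+208/4,80+381/4)))
print("head top",tri((264+206/4,60+126/4),(283+217/4,80+127/4)))
E
python3 look.py firm
```

```text
nose [0.4984 0.025  0.1499]
head top [0.497  0.0219 0.3157]
scene origin 264 60 tcp 314 100
side origin 283 80 tcp 333 120
{'clock': np.float64(8.15), 'tool_pos': array([0.503, 0.023, 0.3  ]), 'ee_rot': array([3.142, 0.   , 2.76 ]), 'wrist_force': array([-0.71 , -0.598, -3.245]), 'torque': array([-0.004, -0.   , -0.01 ]), 'grip_width': np.float64(0.362), 'grip_force': np.float64(34.999)}
```

Call:
servo_tool --series '[[[-0.001,0.006,0,0,0,0,1],[-0.001,0.012,0,0,0,0,1],[-0.001,0.018,0,0,0,0,1],[-0.001,0.0198,0,0,0,0,1],[-0.001,0.0198,0,0,0,0,1],[-0.001,0.0198,0,0,0,0,1],[-0.001,0.0198,0,0,0,0,1],[-0.001,0.0198,0,0,0,0,1],[-0.001,0.0198,0,0,0,0,1],[-0.001,0.0198,0,0,0,0,1],[-0.001,0.0198,0,0,0,0,1],[-0.001,0.018,0,0,0,0,1],[-0.001,0.012,0,0,0,0,1],[-0.0016,0.006,0,0,0,0,1],[0,0,0,0,0,0,1],[0,0,0,0,0,0,1],[0,0,0,0,0,0,1]]]'

```text
clock: 9.85
tool_pos: [0.6021, 0.2309, 0.2997]
ee_rot: [-3.141, 0.0, 2.759]
wrist_force: [-0.6, -0.1, -2.8]
grip_width: 0.362
grip_force: 35.0
```

```bash
sed -i 's/v-40/v-15/' look.py; python3 look.py above
```

```text
scene origin 389 139 tcp 439 154
side origin 195 184 tcp 245 199
{'clock': np.float64(9.95), 'tool_pos': array([0.602, 0.231, 0.3  ]), 'ee_rot': array([-3.142,  0.   ,  2.759]), 'wrist_force': array([ 2.000e-03, -3.490e-01, -3.504e+00]), 'torque': array([ 0.007,  0.03 , -0.003]), 'grip_width': np.float64(0.357), 'grip_force': np.float64(34.999)}
```

View pics/look_above.png

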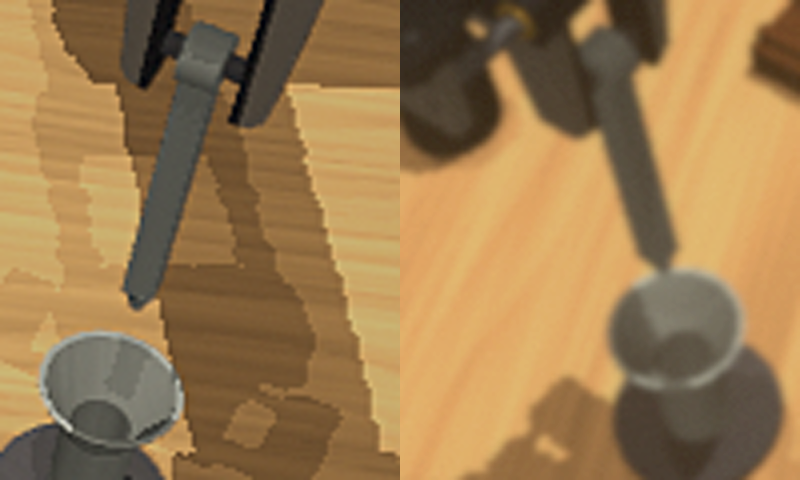

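The nose is at crop (134,306) in the scene half and (267,268) in the side half. The mouth centre is at (111,390) and (276,329) in the same halves.

Run:
```python
from h import *
a=np.load("pics/scene_above.npz");b=np.load("pics/side_above.npz")
A=lambda x,y:(389+x/4,139+y/4)
B=lambda x,y:(195+x/4,184+y/4)
def tri(p,q):
    A=[];B=[]
    for c,(u,v) in((a,p),(b,q)):
        o,d=ray(c,u,v);M=np.eye(3)-np.outer(d,d);A.append(M);B.append(M@o)
    return np.linalg.lstsq(np.vstack(A),np.hstack(B),rcond=None)[0].round(4)
print("nose",tri(A(134,306),B(267,268)),"mouth",tri(A(111,390),B(276,329)))
for c,n,m in((a,A(134,306),A(111,390)),(b,B(267,268),B(276,329))): print((plane(c,*n,.148)-plane(c,*m,.095)).round(4))
```

```text
nose [0.5968 0.2317 0.1491] mouth [0.5999 0.2318 0.0917]
[-0.0065  0.0009  0.053 ]
[-0.002  -0.0026  0.053 ]
```

Call:
servo_tool --series '[[[-0.0024,0.002,0,0,0,0,1],[0,0,0.006,0,0,0,1],[0,0,0.01,0,0,0,1],[0,0,0.01,0,0,0,1],[0,0,0.01,0,0,0,1],[0,0,0.01,0,0,0,1],[0,0,0.01,0,0,0,1],[0,0,0.006,0,0,0,1],[0,0,0,0,0,0,1]]]'

```text
clock: 10.85
tool_pos: [0.6045, 0.2324, 0.2361]
ee_rot: [-3.14, -0.002, 2.76]
wrist_force: [-0.1, -0.7, -3.4]
grip_width: 0.359
grip_force: 35.0
```

```bash
python3 look.py mouth
```

```text
scene origin 382 169 tcp 432 184
side origin 199 208 tcp 249 223
{'clock': np.float64(10.95), 'tool_pos': array([0.605, 0.233, 0.238]), 'ee_rot': array([3.141, 0.   , 2.76 ]), 'wrist_force': array([ 0.367, -0.235, -3.174]), 'torque': array([ 0.006,  0.014, -0.005]), 'grip_width': np.float64(0.362), 'grip_force': np.float64(34.999)}
```

View pics/look_mouth.png

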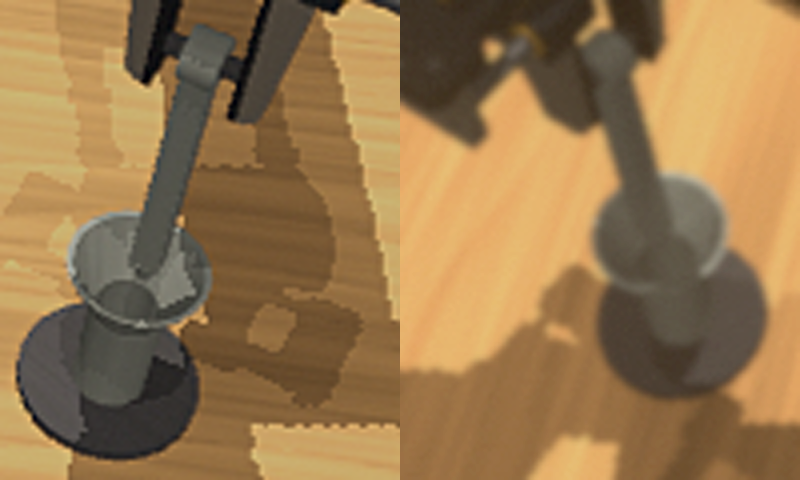

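The nose is inside the mouth, at about (147,270) against a mouth centre of (140,270). I go on lowering in stages, watching the force.

Call:
servo_tool --series '[[[0,0,0.006,0,0,0,1],[0,0,0.006,0,0,0,1],[0,0,0.006,0,0,0,1],[0,0,0.006,0,0,0,1],[0,0,0.006,0,0,0,1],[0,0,0,0,0,0,1]]]'

```text
clock: 11.55
tool_pos: [0.6044, 0.2324, 0.2061]
ee_rot: [-3.14, -0.002, 2.76]
wrist_force: [-0.6, 0.6, -3.0]
grip_width: 0.355
grip_force: 35.0
```

Call:
servo_tool --series '[[[0,0,0.006,0,0,0,1],[0,0,0.006,0,0,0,1],[0,0,0,0,0,0,1]]]'

```text
clock: 11.85
tool_pos: [0.6044, 0.2324, 0.1943]
ee_rot: [-3.14, -0.002, 2.76]
wrist_force: [0.3, 0.1, -3.6]
grip_width: 0.357
grip_force: 35.0
```

Call:
servo_tool --series '[[[0,0,0.006,0,0,0,1],[0,0,0.006,0,0,0,1],[0,0,0.006,0,0,0,1],[0,0,0.006,0,0,0,1],[0,0,0.006,0,0,0,1],[0,0,0,0,0,0,1]]]'

```text
clock: 12.45
tool_pos: [0.6043, 0.2323, 0.1641]
ee_rot: [-3.14, -0.002, 2.76]
wrist_force: [-1.0, 0.1, -3.2]
grip_width: 0.358
grip_force: 35.0
```

Call:
servo_tool --series '[[[0,0,0.002,0,0,0,1],[0,0,0.002,0,0,0,1],[0,0,0.001,0,0,0,1],[0,0,0,0,0,0,1]]]'

```text
clock: 12.85
tool_pos: [0.6051, 0.2325, 0.1605]
ee_rot: [-3.142, -0.0, 2.76]
wrist_force: [-1.0, 0.1, -3.1]
grip_width: 0.36
grip_force: 35.0
```

Call:
servo_tool --series '[[[0,0,0.001,0,0,0,1],[0,0,0.001,0,0,0,1],[0,0,0.001,0,0,0,1],[0,0,0,0,0,0,1]]]'

```text
clock: 13.25
tool_pos: [0.6049, 0.2325, 0.1574]
ee_rot: [-3.141, -0.0, 2.76]
wrist_force: [-0.3, 0.0, -2.9]
grip_width: 0.359
grip_force: 35.0
```

Call:
servo_tool --series '[[[0,0,0.001,0,0,0,1],[0,0,0.001,0,0,0,1],[0,0,0,0,0,0,1]]]'

```text
clock: 13.55
tool_pos: [0.605, 0.2325, 0.1554]
ee_rot: [-3.141, -0.0, 2.76]
wrist_force: [-0.4, -0.1, -3.6]
grip_width: 0.358
grip_force: 35.0
```

Call:
servo_tool --series '[[[0,0,0.001,0,0,0,1],[0,0,0,0,0,0,1]]]'

```text
clock: 13.75
tool_pos: [0.605, 0.2325, 0.1544]
ee_rot: [-3.141, -0.0, 2.76]
wrist_force: [-0.6, -0.4, -3.5]
grip_width: 0.358
grip_force: 35.0
```

Call:
servo_tool --series '[[[0,0,0.001,0,0,0,1],[0,0,0,0,0,0,1]]]'

```text
clock: 13.95
tool_pos: [0.6052, 0.2325, 0.1537]
ee_rot: [3.141, 0.0, 2.76]
wrist_force: [-1.1, -0.0, -2.8]
grip_width: 0.358
grip_force: 35.0
```

Call:
servo_tool --series '[[[0,0,0.001,0,0,0,1],[0,0,0,0,0,0,1]]]'

```text
clock: 14.15
tool_pos: [0.6057, 0.2325, 0.1536]
ee_rot: [3.141, 0.002, 2.76]
wrist_force: [-0.4, -0.4, 0.7]
grip_width: 0.364
grip_force: 35.0
```

Call:
servo_tool --series '[[[0,0,0.001,0,0,0,1],[0,0,0,0,0,0,1]]]'

```text
clock: 14.35
tool_pos: [0.6063, 0.2325, 0.1535]
ee_rot: [3.14, 0.003, 2.76]
wrist_force: [-0.1, -1.4, 5.0]
grip_width: 0.361
grip_force: 35.0
```

Call:
servo_tool --series '[[[0,0,0.001,0,0,0,1],[0,0,0,0,0,0,1]]]'

```text
clock: 14.55
tool_pos: [0.6069, 0.2325, 0.1534]
ee_rot: [3.14, 0.004, 2.76]
wrist_force: [-0.5, -0.6, 8.4]
grip_width: 0.357
grip_force: 35.0
```

The nose is on the socket floor: contact came at TCP z of about 0.1536, so the pin is at about 0.156. I relieve the press, ease the grip, then open.

Call:
servo_tool --series '[[[0,0,-0.0025,0,0,0,1],[0,0,0,0,0,0,1],[0,0,0,0,0,0,1]]]' --grip_force 20

```text
clock: 14.85
tool_pos: [0.6054, 0.2326, 0.1536]
ee_rot: [3.141, 0.001, 2.76]
wrist_force: [0.1, -0.5, 2.9]
grip_width: 0.363
grip_force: 20.0
```

Call:
servo_tool --series '[[[0,0,0,0,0,0,1],[0,0,0,0,0,0,1],[0,0,0,0,0,0,1]]]' --grip_force 3

```text
clock: 15.15
tool_pos: [0.6054, 0.2326, 0.1535]
ee_rot: [3.141, 0.001, 2.76]
wrist_force: [-0.2, 0.4, 3.9]
grip_width: 0.37
grip_force: 3.0
```

Call:
servo_tool --series '[[[0,0,0,0,0,0,0.5],[0,0,0,0,0,0,0.3],[0,0,0,0,0,0,0],[0,0,0,0,0,0,0],[0,0,0,0,0,0,0],[0,0,0,0,0,0,0],[0,0,0,0,0,0,0],[0,0,0,0,0,0,0]]]'

```text
clock: 15.95
tool_pos: [0.6051, 0.2325, 0.1531]
ee_rot: [-3.142, -0.0, 2.76]
wrist_force: [0.9, 0.1, 0.1]
grip_width: 0.999
grip_force: 0.0
```

Call:
servo_tool --series '[[[0,0,-0.005,0,0,0,0],[0,0,-0.01,0,0,0,0],[0,0,-0.015,0,0,0,0],[0,0,-0.02,0,0,0,0],[0,0,-0.02,0,0,0,0],[0,0,-0.02,0,0,0,0],[0,0,-0.02,0,0,0,0],[0,0,-0.01,0,0,0,0],[0,0,0,0,0,0,0]]]'

```text
clock: 16.85
tool_pos: [0.6062, 0.2327, 0.2761]
ee_rot: [3.139, 0.004, 2.76]
wrist_force: [0.7, -0.1, -0.0]
grip_width: 0.995
grip_force: 0.0
```

```bash
sed -i 's/v-15/v-0/' look.py; python3 look.py end
```

```text
scene origin 386 167 tcp 436 167
side origin 195 210 tcp 245 210
{'clock': np.float64(16.95), 'tool_pos': array([0.605, 0.232, 0.273]), 'ee_rot': array([-3.141, -0.   ,  2.76 ]), 'wrist_force': array([ 0.578,  0.313, -0.255]), 'torque': array([-0.012, -0.018,  0.045]), 'grip_width': np.float64(1.001), 'grip_force': np.float64(0.0)}
```

View pics/look_end.png

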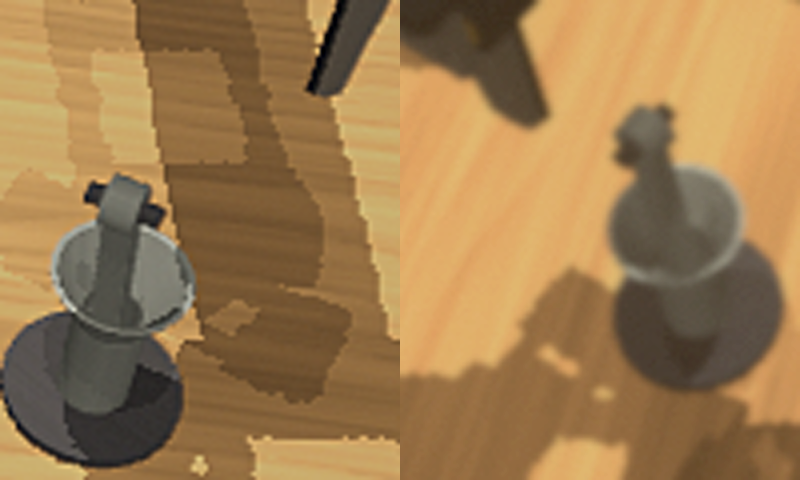

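The long bar stands in the socket with its head above the mouth, at about (125,200) in the scene half and (245,135) in the side half. The gripper is clear of it.

```bash
python3 -c "
from bench import ctrl
print(ctrl.finish_job())"
```

```text
the job is handed in; nothing more can be done
None
```

The long bar stands upright at the bottom of the bench socket, let go only there; the short bar was not touched, and the job was handed in at about 17 s of the 61 s allowed.

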